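# Lock the filter cover with the stud key

## Robot

A 6-joint arm with a two-finger parallel gripper is mounted at the origin on the work surface. World frame = base frame: x ahead of the robot, y to its left, z up, the work surface at z = 0. Lengths are in m, angles in degrees, forces in N, time in s.
With the tool pointing down it reaches from about 0.25 to 0.775 m from the base axis. Payload 4 kg.
Tool frame: the origin (TCP) lies on the mounting face of the last link; the fingertips stand 173 mm ahead of it and the grasp point (between the pads) lies 155 mm ahead of it; z points along the fingers, y is the direction in which the jaws open and shut (so a half turn about z gives the same grasp; the last joint's range is limited). The gripper opens to 85 mm and grips with 20 to 120 N. Pads are 22 mm wide; open, the fingers measure 114 mm over their backs; the gripper's body (76 mm by 85 mm) begins 54 mm behind the grasp point. The pads swing forward as they close: fully open they stand 13 mm farther back than shut.
Start: joints at [64.91, 4.996, 78.535, -0, 96.463, -5.907], TCP at [0.181, 0.519, 0.405] pointing down, gripper open.
Joint ranges: [-177.83, 177.83], [-43.37, 116.18], [15.69, 146.23], [-61.86, 241.86], [9.47, 152.12], [-147.06, 147.06]. Speed limits (degrees/s): [159.86, 159.86, 180, 180, 180, 180].

## Interface

Orientations are given as [roll, pitch, yaw] about the fixed x, y, z axes, in that order (R = Rz(yaw) Ry(pitch) Rx(roll)).
In Python, from plant import monitor, optics, job_done gives the robot as it stands.
- The arm moves only by the tool servo_tool, never from a script. Its argument "steps" is text: rows parted by semicolons, each of 6 numbers parted by spaces: the shift along the tool's x, y, z in mm, then the turn, a rotation vector about the tool's x, y, z in degrees. In form: tx ty tz wx wy wz; .... A call has 1 to 12 rows; each row shifts and turns the commanded pose from where the row before left it, along the tool's axes as they then stand; what a row does not reach is not made up. A row lasts 1/12 s, in which the tool goes at most 41.7 mm and 7.16 degrees, less where a joint would pass 70% of its speed; a pose out of reach is approached as far as the arm can. A call is refused whole if a number of a shift passes 41.7 or a number of a turn 7.16, either way. A call with a gripper value outside its range is refused whole. "claw" is the opening, from 0 (shut) to 1 (fully open), set as the call begins (left out, the last holds). The fingers move at their own pace and stop on an object; "newtons" is the grip in N (left out, the last holds). Time passes only in rows, so rows that do not move let the fingers close. It gives the time, the measured TCP pose, the force and the opening at its end, in the units of the state.
- monitor.get_state(): the state, without advancing time (a new reading comes with each control period).
- optics.grab_frame(name): name is "scene" or "top"; returns a dict with "color" (420x560x3 uint8, red, green, blue), "depth" (420x560 float32, m along the optical axis (not along the pixel's ray), 0 where there is no reading), "K" (3x3 intrinsics, pixels), "rvec" (rotation vector, rad) and "tvec" (3), from world to camera coordinates, as OpenCV has them. Camera axes: x right, y down, z forward; pixel columns grow to the right and rows downward; lengths in m; the calibration is good to about 2 mm. A picture is of the moment at which its call begins.
- job_done(): hands the job in, once; it reports no verdict.
The state is a dict: "t": time; "q": joint angles; "joint_velocities": joint speeds; "tau": joint torques, N m; "tcp_pos": TCP position; "ee_rot": TCP orientation; "contact_force": force on the tool from outside, world axes, zero at the start; "moment": the same for the moment, N m; "finger_gap": opening from 0.0 (shut) to 1.0 (fully open).
Only numpy, scipy, OpenCV 4.12 (cv2) and the standard library are available. Lean on these libraries where they do the work, as an engineer would, in place of code of your own. Each camera call takes 0.05 s, during which the arm holds its last target.

## Task

The sloping cover of the steel filter unit is on but not fastened. Take the flat-bladed key from its stand, put the blade in the slot of the cover's stud, press the stud in and turn it clockwise about a quarter turn until it springs back out into its catch; then put the key back upright in its stand, fully home. Leave the other things on the counter where they stand.

Things in the scene. Friction and masses are not known exactly. Their poses are not given: they have to be found in the camera images.
- filter_unit: Fixed wedge-shaped brushed-steel filter housing with a white cover on its sloping front. Footprint 220 (x) by 220 mm (y); origin at the centre of its underside, z up. Its low front edge (50 mm high) faces its own -x; the slope rises 32 degrees from horizontal towards its +x, to a flat top 156 mm high. The stud stands in the middle of the slope, its axis square to the slope (leaning 32 degrees from vertical towards the unit's -x).
- stud_slot (a point): Centre of the slot's floor in the round steel stud head (49 mm across, standing 22 mm proud of the slope, in a grey collar). Site axes turn and sink with the stud: z points out of the cover along the stud's axis, x runs along the slot. The slot goes right across the head, open at both ends, 8.5 mm wide, 10 mm deep, its mouth bevelled to 15 mm wide.
- stud (a joint): Turn of the stud in rad, growing clockwise as seen looking onto the cover. Released: 0 to 0.35 (slot roughly up and down the slope). Not pressed, it is blocked at about 0.43. Catch: about 1.40 to 1.62 (slot across the slope), end stop 1.62. Turning resistance about 0.04 N m.
- stud_press (a joint): How far the stud is pressed into the cover, in m: 0 out, end stop 0.009; 0.006 to 0.008 is right for turning. Its spring pushes out with about 7 N at 0 and 11 N at 0.009. It must be pressed in more than 0.004 to turn past the block; in the catch the spring brings it back to 0 when the pressure is taken away. If let go between, it stays in at about 0.004.
- key_grip (a point): Centre of the loose key's black handle, which is 44 (x) by 16 (y) by 50 mm (z); the key is 118 mm long, about 160 g, in line along z, pointing up out of its stand at the start. Below the handle: a dark collar 44 by 24 by 6 mm, then a flat steel blade 28 (x) by 6 mm (y), 62 mm long, thinning to 26 by 4 mm over the last 3 mm. The handle centre is 93 mm above the blade's end. Same shape either way round.
- key_tip (a point): Centre of the lower end of the key's blade, on the key's axis; axes as for key_grip (z towards the handle, x along the blade's width).
- key_stand: Fixed grey block 90 (x) by 66 (y) by 72 mm high on a steel foot 110 by 86 mm; origin at the centre of the underside. In its top a pocket 34 (x) by 12 mm (y), 66 mm deep, with a 3 mm bevel. The key stands in it blade down, its collar resting on the block's top.
- stand_seat (a point): Where the blade's end is when the key is home: on the pocket's axis, 10 mm above the counter (4 mm above the pocket's floor). x along the pocket's long side, z up.
- sharps_bin: Bystander: loose yellow disposal bin with red lid, 110 by 110 by 168 mm; origin at the centre of its underside.
- beaker: Bystander: loose white cup, 70 mm across, 85 mm high; origin at the centre of its underside.
- spray_bottle: Bystander: loose white bottle, 72 mm across, 190 mm high; origin at the centre of its underside.
Not all that is in view belongs to the job. Of the things that look like the part that bears key_grip, the smaller one is meant.

How it is judged (in metres and radians):
On the way, in this order (a step that is already met when the one before it is completed fails the run):
1. the key's blade is in the slot and the stud is pressed in (value of joint stud_press above 0.003 m and distance between key_tip and stud_slot below 0.014 m), for 0.1 s.
2. the stud has turned into its catch and sprung back out (value of joint stud above 1.36 rad and value of joint stud_press below 0.002 m), for 0.2 s.
At the end, for the whole second after the job is handed in: The stud is in its catch (turned more than 1.36 rad, pressed in less than 2 mm) and the key stands home in its stand: blade end within 8 mm of the seat point, key within 0.12 rad of upright (all of step 2 and distance between key_tip and stand_seat below 0.008 m and angle between key_tip's own z axis and vertical below 0.12 rad); the robot touches nothing.
It fails at once if the sharps bin is shifted more than 25 mm (distance of sharps_bin from where it was at the start of the episode above 0.025 m).
It fails at once if the beaker is shifted more than 25 mm (distance of beaker from where it was at the start of the episode above 0.025 m).
It fails at once if the spray bottle is shifted more than 25 mm (distance of spray_bottle from where it was at the start of the episode above 0.025 m).
It also fails if it takes over 64 s, if anything falls off the work surface, if the arm or the gripper's body presses on something with over 40 N, if the wrist force passes 120 N, or if a joint passes its speed limit or range.

## Working session

There is one attempt and no reset: what is moved stays moved. The work goes in short steps, Python scripts to look and compute and a tool call to move; the robot and the scene stay as the last step left them, time stands still between calls to the robot, and variables do not carry over. Pictures are saved under pics/ and viewed, and the job is handed in when it is done.

Besides the shell and the picture viewer there is one more tool, called as name(argument=value, ...) on one line, values as JSON. servo_tool: Moves the arm, as the interface text tells. Its arguments: {"type":"object","properties":{"steps":{"type":"string"},"claw":{"type":"number"},"newtons":{"type":"number"}},"required":["steps"]}

```bash
mkdir -p pics; ls
python3 - <<'E'
from plant import monitor, optics
import cv2,numpy as np
print(monitor.get_state())
for n in("scene","top"):
    f=optics.grab_frame(n); cv2.imwrite(f"pics/{n}0.png",f["color"][:,:,::-1]); np.savez(f"pics/{n}0.npz",**f)
    R=cv2.Rodrigues(f["rvec"])[0]; print(n,f["K"].tolist(),(-R.T@np.ravel(f["tvec"])).round(3), R[2].round(3))
E
```

```text
pics
{'t': 0.0, 'q': array([ 6.49108356e+01,  5.04150722e+00,  7.86278505e+01,  3.10576746e-03,
        9.64614451e+01, -5.90877221e+00]), 'joint_velocities': array([-0.0441537 , -0.04076962, -0.12573414,  0.00521039, -0.00741245,
        0.05346072]), 'tau': array([ 2.41032567e-04, -3.51849210e+01, -3.13283408e+01, -2.28494118e-04,
        1.06309756e-02, -8.09706819e-06]), 'tcp_pos': array([0.18066245, 0.51936391, 0.40348829]), 'ee_rot': array([-1.79870210e+02, -1.65358894e-02,  1.60819935e+02]), 'contact_force': array([-0.0458779 , -0.05358622,  0.24628648]), 'moment': array([0.0082436 , 0.00863343, 0.08343523]), 'finger_gap': 1.0039369063624952}
scene [[401.57057040811554, 0.0, 283.4802270401843], [0.0, 401.57057040811554, 209.66861881117669], [0.0, 0.0, 1.0]] [ 0.558 -0.713  0.981] [ 0.053  0.646 -0.761]
top [[512.7020883594956, 0.0, 273.2578771231666], [0.0, 512.7020883594956, 206.64185566058708], [0.0, 0.0, 1.0]] [0.492 0.028 1.482] [ 0.072 -0.02  -0.997]
```

View pics/scene0.png

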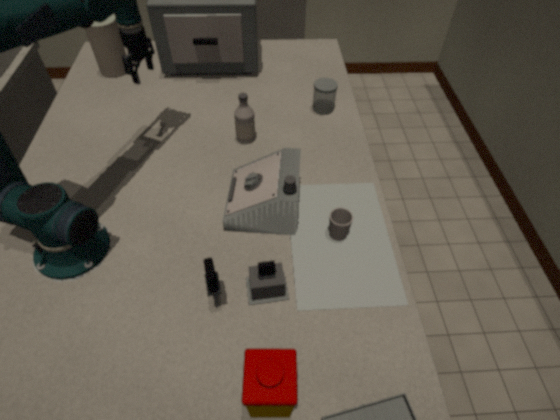

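View pics/top0.png

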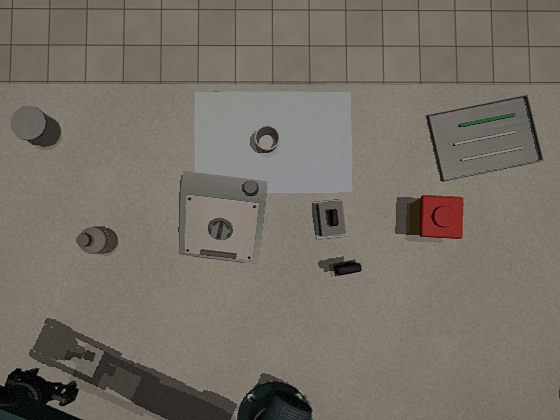

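Run:
```python
import cv2,numpy as np
t=cv2.imread("pics/top0.png");s=cv2.imread("pics/scene0.png")
a=cv2.resize(t[165:290,290:390],None,fx=4,fy=4,interpolation=2)
b=cv2.resize(s[240:315,190:300],None,fx=4,fy=4,interpolation=2)
c=np.zeros((500,845,3),np.uint8);c[:500,:400]=a;c[:300,405:845]=b;cv2.imwrite("pics/crop1.png",c[:, :800])
d=cv2.resize(t[165:270,170:280],None,fx=5,fy=5,interpolation=2);cv2.imwrite("pics/crop2.png",cv2.convertScaleAbs(d,alpha=1.3))
```

```text
(no output)
```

View pics/crop1.png

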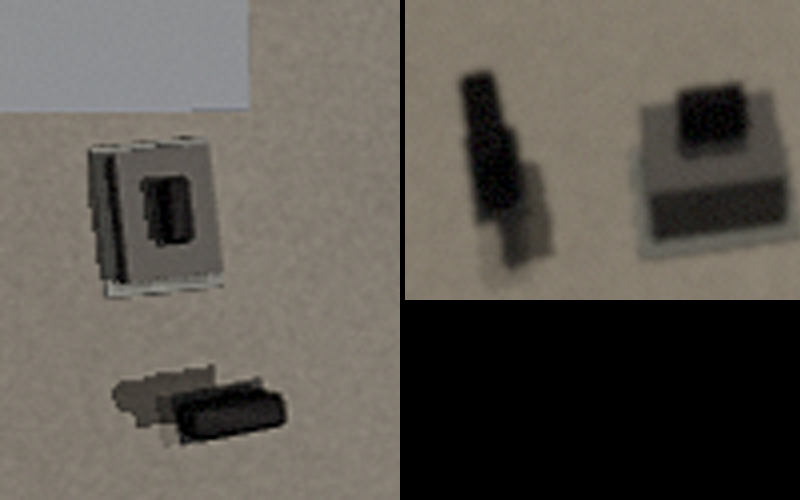

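View pics/crop2.png

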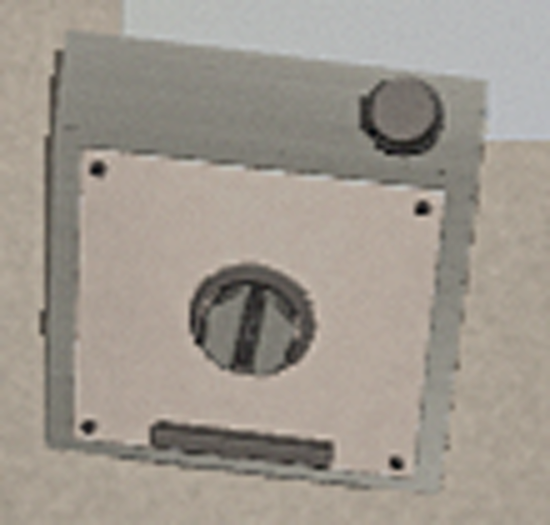

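```bash
cat > h.py <<'E'
import cv2,numpy as np
from scipy.spatial.transform import Rotation as Ro
def cloud(f):
    R=cv2.Rodrigues(np.asarray(f["rvec"],float))[0];t=np.ravel(f["tvec"]);K=f["K"];d=f["depth"]
    v,u=np.mgrid[:d.shape[0],:d.shape[1]]
    p=np.stack([(u-K[0,2])/K[0,0]*d,(v-K[1,2])/K[1,1]*d,d],-1)
    return (p-t)@R
def ray(f,u,v,z):
    R=cv2.Rodrigues(np.asarray(f["rvec"],float))[0];t=np.ravel(f["tvec"]);K=f["K"]
    c=-R.T@t;d=R.T@np.array([(u-K[0,2])/K[0,0],(v-K[1,2])/K[1,1],1]);return c+d*(z-c[2])/d[2]
def project(f,P):
    return cv2.projectPoints(np.asarray(P,float).reshape(-1,3),np.asarray(f["rvec"],float),np.asarray(f["tvec"],float),f["K"],None)[0].reshape(-1,2)
def rect(P):
    r=cv2.minAreaRect((P[:,:2]*1000).astype(np.float32));return r
E
python3 - <<'E'
from h import *
for n in("top","scene"):
    f=dict(np.load(f"pics/{n}0.npz"));P=cloud(f);ok=f["depth"]>0
    print(n)
    A=np.array([.1,.1]);
    # table check
    m=ok&(P[...,0]>.4)&(P[...,0]<.5)&(abs(P[...,1])<.05);print('z table',np.median(P[m][:,2]))
    if n=="top": c0=ray(f,332,217,.128); o0=ray(f,347,267,.1); print(c0,o0)
    box=ok&(np.hypot(P[...,0]-c0[0],P[...,1]-c0[1])<.075)
    for nm,b in(("stand",(.06,.082)),("handle",(.118,.14))):
        Q=P[box&(P[...,2]>b[0])&(P[...,2]<b[1])];print(nm,len(Q),np.median(Q[:,2]),rect(Q),Q.mean(0))
    box=ok&(np.hypot(P[...,0]-o0[0],P[...,1]-o0[1])<.05)&(P[...,2]>.02);print('other',np.percentile(P[box][:,2],[5,50,95,100]),rect(P[box]))
    box=box&(P[...,2]>.1); print(rect(P[box]))
E
```

```text
top
z table 0.0010150071797627087
[ 0.56222342 -0.1540391   0.128     ] [ 0.42897983 -0.19655224  0.1       ]
stand 657 0.07264492337625204 ((563.2180786132812, -161.343994140625), (90.08628845214844, 66.7947769165039), 5.317200660705566) [ 0.56284085 -0.15963155  0.07253032]
handle 102 0.1274386823521887 ((562.6600341796875, -161.00103759765625), (42.87144088745117, 15.658535957336426), 5.38186502456665) [ 0.56320557 -0.16051563  0.12739192]
other [0.0945807  0.16483171 0.1715755  0.17364824] ((427.821044921875, -191.37220764160156), (33.81564712524414, 62.62266159057617), 11.322559356689453)
((430.1868591308594, -190.89926147460938), (29.001605987548828, 62.62255859375), 11.303535461425781)
scene
z table 0.0015340136088259318
stand 647 0.07233527603285483 ((562.8395385742188, -161.44586181640625), (90.06448364257812, 68.8505630493164), 5.666903495788574) [ 0.56268575 -0.17093879  0.07206148]
handle 119 0.1273277684217488 ((562.6791381835938, -162.35377502441406), (41.87760925292969, 16.40633773803711), 5.946381568908691) [ 0.56252791 -0.16400258  0.12650072]
other [0.05357586 0.14534001 0.16939073 0.17076816] ((427.36053466796875, -193.02783203125), (33.98816680908203, 64.09809112548828), 11.067981719970703)
((427.2181701660156, -193.29962158203125), (27.167037963867188, 63.22307205200195), 5.868767261505127)
```

Run:
```python
from h import *
from scipy.optimize import least_squares
for n in("top","scene"):
    f=dict(np.load(f"pics/{n}0.npz"));P=cloud(f);ok=f["depth"]>0
    if n=="top": c=ray(f,220,229,.13)
    print(n,c)
    near=ok&(np.hypot(P[...,0]-c[0],P[...,1]-c[1])<.15)
    top=near&(abs(P[...,2]-.156)<.006)&(P[...,0]>c[0]+.03); print('flat top',rect(P[top]),np.median(P[top][:,2]))
    Q=P[near&(P[...,2]>.06)&(P[...,2]<.145)&(np.hypot(P[...,0]-c[0],P[...,1]-c[1])>.035)]
    # plane fit robust
    A=np.c_[Q[:,:2],np.ones(len(Q))]
    r=least_squares(lambda p:A@p-Q[:,2],[.6,0,0],loss='soft_l1',f_scale=.001).x
    nv=np.array([-r[0],-r[1],1]);L=np.linalg.norm(nv);nv/=L;d=r[2]/L
    print('normal',nv,'tilt',np.degrees(np.arccos(nv[2])),'yaw',np.degrees(np.arctan2(-nv[1],-nv[0])))
    H=P@nv-d  # height above the plane
    al=near&(P[...,2]>.035); print('unit rect',rect(P[al]))
    ya=np.arctan2(-nv[1],-nv[0]);ex=np.array([np.cos(ya),np.sin(ya),0]);ey=np.array([-ex[1],ex[0],0]);sx=np.cross(ey,nv)
    hd=near&(H>.016)&(H<.030)&(np.hypot(P[...,0]-c[0],P[...,1]-c[1])<.05)
    Q=P[hd];uv=np.c_[Q@sx,Q@ey]*1000
    print('head',len(Q),np.median(H[hd]),cv2.minEnclosingCircle(uv.astype(np.float32)),uv.mean(0))
    (cx,cy),R=cv2.minEnclosingCircle(uv.astype(np.float32))
    C=cx/1000*sx+cy/1000*ey+nv*(d+.022);print('head top centre',C)
    # slot by depth: points inside head with H lower
    sl=near&(np.hypot((P@sx)*1000-cx,(P@ey)*1000-cy)<22)&(H<.018)&(H>.004)
    S=P[sl];su=np.c_[S@sx,S@ey]*1000;print('slot',len(S),np.median(H[sl]),su.mean(0),cv2.minAreaRect(su.astype(np.float32)))
    if len(su)>5:
        ev=np.linalg.svd(su-su.mean(0))[2][0];print('slot dir (sx,ey)',ev)
```

```text
top [0.53144776 0.14204702 0.13      ]
flat top ((632.0765991210938, 131.6157989501953), (219.5907745361328, 76.69678497314453), 83.59662628173828) 0.15591320197690592
normal [-0.51448023  0.06317875  0.85517164] tilt 31.22129805936572 yaw -7.000935277177815
unit rect ((560.056640625, 140.73768615722656), (220.77720642089844, 221.48858642578125), 82.9516372680664)
head 146 0.018512033579503165 ((495.106201171875, 207.784912109375), 25.379880905151367) [494.73013206 207.9590141 ]
head top centre [0.52393984 0.14500536 0.12636897]
slot 111 0.014784822795440633 [494.9491455  206.49310734] ((496.42193603515625, 206.33425903320312), (41.494850158691406, 39.654823303222656), 13.56659984588623)
slot dir (sx,ey) [-0.99992842  0.01196504]
scene [0.53144776 0.14204702 0.13      ]
flat top ((632.9963989257812, 131.68075561523438), (222.95291137695312, 73.25732421875), 83.41981506347656) 0.1557895805981559
normal [-0.47425949  0.01319387  0.88028624] tilt 28.32308870323014 yaw -1.5935536567433566
unit rect ((560.0079956054688, 140.11001586914062), (227.42282104492188, 220.24993896484375), 83.12147521972656)
head 105 0.019478823404862927 ((517.21142578125, 159.49473571777344), 26.441848754882812) [518.3795923  157.26122953]
head top centre [0.52432412 0.14496978 0.12516466]
slot 50 0.015122746969942716 [518.26418187 160.31806885] ((516.9569091796875, 158.32412719726562), (38.22179412841797, 40.85674285888672), 27.5325927734375)
slot dir (sx,ey) [-0.78723776  0.61664959]
```

```bash
cat >> h.py <<'E'
YU=np.radians(-7.05);UC=np.array([.560,.1405,0])
ex=np.array([np.cos(YU),np.sin(YU),0]);ey=np.array([-ex[1],ex[0],0]);a=np.radians(32)
nv=np.cos(a)*np.array([0,0,1])-np.sin(a)*ex; sx=np.cross(ey,nv)
B=UC-.0252*ex+np.array([0,0,.103])   # stud axis at slope surface
E
python3 - <<'E'
from h import *
print(B,sx,ey,nv)
for n in("top","scene"):
    f=dict(np.load(f"pics/{n}0.npz"));P=cloud(f);ok=f["depth"]>0
    q=P-B;H=q@nv*1e3;X=q@sx*1e3;Y=q@ey*1e3
    for nm,m in (("cover",(np.hypot(X,Y)>45)&(abs(X)<65)&(abs(Y)<65)),("headL",(abs(X)<12)&(Y>10)&(Y<18)),("headR",(abs(X)<12)&(Y<-10)&(Y>-18)),("slot",(abs(X)<15)&(abs(Y)<2))):
        m=m&ok;print(n,nm,m.sum(),np.percentile(H[m],[5,50,95]).round(1))
    m=ok&(H>19)&(H<28)&(np.hypot(X,Y)<35);uv=np.c_[X[m],Y[m]].astype(np.float32);print('head',len(uv),cv2.minEnclosingCircle(uv))
    # rectify slope at head top height
    s=5;g=np.arange(-40,40.01,1/s);gx,gy=np.meshgrid(g,g) # cols: +ey -> left
    W=B+.022*nv+(-gy[...,None]*sx-gx[...,None]*ey)/1e3
    uv=project(f,W).reshape(*gx.shape,2).astype(np.float32)
    im=cv2.remap(f["color"],uv[...,0],uv[...,1],cv2.INTER_CUBIC);cv2.imwrite(f"pics/rect_{n}.png",cv2.convertScaleAbs(im[...,::-1],alpha=1.5))
a_=cv2.imread("pics/rect_top.png");b=cv2.imread("pics/rect_scene.png");im=np.hstack([a_,b[:,:398]])
for k in(200,600): cv2.drawMarker(im,(k,200),(0,0,255),0,10)
cv2.circle(im,(200,200),122,(0,255,0),1);cv2.circle(im,(600,200),122,(0,255,0),1)
cv2.imwrite("pics/rect.png",im)
E
```

```text
[0.53499053 0.14359293 0.103     ] [ 0.84163636 -0.10408557  0.52991926] [0.12273546 0.99243942 0.        ] [-0.52591277  0.06503988  0.8480481 ]
top cover 1266 [-0.1  4.3  8.3]
top headL 24 [18.5 22.4 24.7]
top headR 24 [18.3 21.2 27.2]
top slot 15 [10.  11.7 14.7]
head 160 ((2.586087226867676, -1.1046924591064453), 26.15625762939453)
scene cover 662 [-158.     4.2    6.6]
scene headL 9 [20.7 22.4 24.9]
scene headR 11 [20.3 21.8 24.4]
scene slot 4 [14.8 16.7 19.4]
head 102 ((0.5693248510360718, -1.2287992238998413), 25.854045867919922)
```

View pics/rect.png

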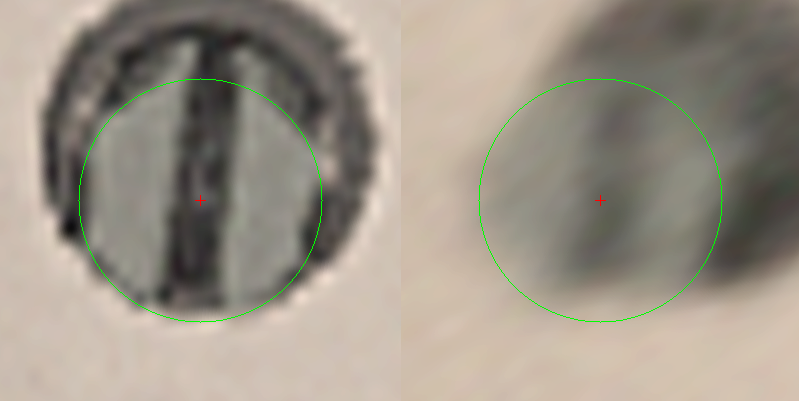

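Run:
```python
from h import *
f=dict(np.load("pics/top0.npz"));c=f["color"]
cv2.imwrite("pics/headraw.png",cv2.convertScaleAbs(cv2.resize(c[205:255,195:245,::-1],None,fx=12,fy=12,interpolation=0),alpha=1.4))
g=cv2.cvtColor(c,cv2.COLOR_RGB2GRAY)
P=cloud(f);q=P-B;H=q@nv*1e3
np.set_printoptions(linewidth=250)
print(H[214:246,204:236].round(0).astype(int))
```

```text
[[ 1  5  3 ...  5  7  6]
 [ 3  5  4 ...  4  7  8]
 [ 5  3  4 ... 10  4  8]
 ...
 [ 2  1  3 ...  8  2  2]
 [ 6  9  7 ...  7  6  0]
 [ 5  6  3 ...  8  3  4]]
```

View pics/headraw.png

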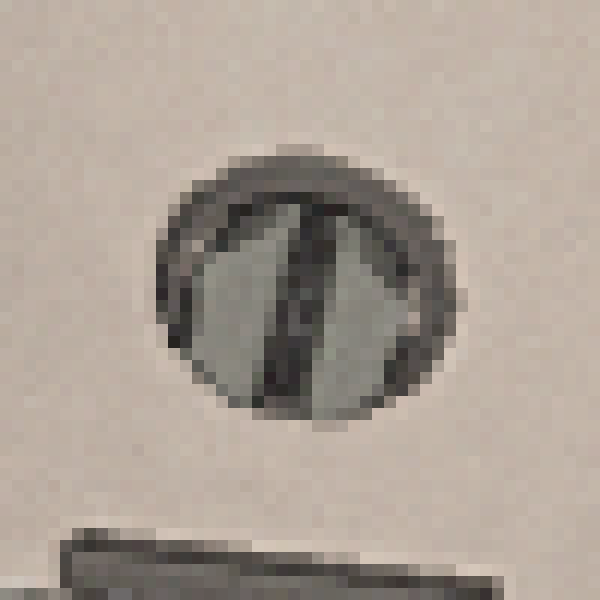

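Run:
```python
from h import *
f=dict(np.load("pics/top0.npz"));c=f["color"]
g=cv2.cvtColor(c,cv2.COLOR_RGB2GRAY)
P=cloud(f);q=P-B;H=q@nv*1e3
for r in range(216,244): print(r,' '.join('%3d'%x for x in H[r,206:236]),'|',' '.join('%3d'%x for x in g[r,206:236]))
```

```text
216   4   5   6   4   6   0   9   6   7   6  -1   3   2   4   3   5   0   2   1   0   1   7   3   3   6   4   3   9   3   7 | 130 130 132 130 131 131 133 134 134 136 135 135 134 138 137 134 136 134 133 131 134 132 132 133 131 133 133 134 132 130
217  10   2   4   0   5   9   2   4   1   3   1   0   5   0   1   3   4   7   3   2   2   3   0   1   5   3   6   5   2   2 | 130 131 131 132 133 132 132 135 138 139 142 136 115 112 110 119 140 138 137 135 133 135 131 132 131 133 133 135 132 134
218   6   3   3   6   1   5   5   4   4   8   4   3   8   6   4   3   8   9   7   7   0   4   0   3   2   4   1   0   5   4 | 129 131 133 131 130 132 136 133 110  96  83  72  68  68  75  74  81  93 127 139 139 135 129 131 131 131 134 132 134 133
219   2   0   6   8   4  -2   4   5   7   6   8   7  10   7   7   4   5  14   8   5   0   4   3   3   2   5   1   3 1184   3 | 130 130 129 132 136 139 135  95  63  61  64  63  66  67  68  68  65  67  71  85 114 141 137 135 133 132 131 131 132 130
220   3   4   6   0   4   3   6  10  15  10  15   8   8  10 1184   6  12  13  11  10   4   3   4   6  -3   3   6   
[... 5092 characters left out ...]
5   5   9   5   4   0 1184   2   0   1   6   5   6   7   5   5   0   3   6   5   1   8 | 128 128 128 132 130 132 130 131 129 130 131 133 133 133 130 131 131 133 133 133 131 131 131 130 132 132 131 130 129 128
242   7   6   4   3   3  -2   5   1   9   6   1   5   3   5   7   4   4   3   6   3   7   4   4   4   5   3   2   5   9   2 | 122 129 130 130 134 132 127 132 130 133 131 131 133 130 131 129 131 131 131 131 130 130 129 129 132 131 130 130 129 129
243   3   4   5   7   6   4   1  10   2   0   3  -1   7   4   1   5   1   2   6   4   6   5   8   5   5   5   1   7   2   1 | 127 126 129 131 130 131 131 131 131 131 130 134 131 131 128 129 128 130 130 130 131 131 130 130 130 130 131 132 135 130
```

```bash
cat >> h.py <<'E'
def onplane(f,u,v,h):
    R=cv2.Rodrigues(np.asarray(f["rvec"],float))[0];t=np.ravel(f["tvec"]);K=f["K"]
    c=-R.T@t;d=R.T@np.array([(u-K[0,2])/K[0,0],(v-K[1,2])/K[1,1],1])
    s=((B+h*nv-c)@nv)/(d@nv);return c+d*s
E
python3 - <<'E'
from h import *
f=dict(np.load("pics/top0.npz"))
C=onplane(f,219.5,231.6,.022);q=C-B;print(C,q@sx*1e3,q@ey*1e3)
g=cv2.cvtColor(f["color"],cv2.COLOR_RGB2GRAY).astype(float)
L=[]
for r in range(225,238):
    # subpixel edges at level 72 around slot
    c0=220.5-(r-226)*.23
    x=np.arange(205,236,.05);y=np.interp(x,np.arange(560),g[r])
    l=x[(x<c0)&(y>75)].max();rr=x[(x>c0)&(y>75)].min()
    L.append([(l+rr)/2,r])
    p=onplane(f,(l+rr)/2,r,.022)-B;print(r,round(l,1),round(rr,1),(p@sx*1e3).round(1),(p@ey*1e3).round(1))
p=np.array([onplane(f,u,v,.022)-B for u,v in L]);X,Y=p@sx,p@ey
k=np.polyfit(X,Y,1);print('slot angle cw rad',-np.arctan(k[0]),'at X=',q@sx,'Y',np.polyval(k,q@sx))
n=dict(np.load("pics/scene0.npz"));print(project(n,[C]))
E
```

```text
[0.52479535 0.14396667 0.12259078] 1.7619990738546343 -0.8803953629895988
225 218.3 222.9 22.3 -2.5
226 218.2 222.7 19.2 -2.2
227 217.9 222.5 16.0 -1.8
228 217.4 222.4 12.9 -1.2
229 217.5 222.0 9.8 -1.0
230 217.2 221.9 6.7 -0.6
231 217.0 221.7 3.5 -0.2
232 216.8 221.5 0.4 0.0
233 216.3 221.4 -2.8 0.6
234 216.3 220.9 -5.9 1.0
235 216.1 220.8 -9.1 1.4
236 215.7 220.6 -12.3 1.9
237 215.4 220.5 -15.5 2.2
slot angle cw rad 0.12516820714589755 at X= 0.0017619990738546342 Y 2.851889207116241e-05
[[250.08349511 178.42544416]]
```

servo_tool(steps="0 0 0 0 0 -6.15;0 0 0 0 0 -6.15;0 0 0 0 0 -6.15;0 0 0 0 0 -6.15;-13.2 -29.7 0 0 0 0;-13.2 -29.7 0 0 0 0;-13.2 -29.7 0 0 0 0;-13.2 -29.7 0 0 0 0;-13.2 -29.7 0 0 0 0;-13.2 -29.7 0 0 0 0;-13.2 -29.7 0 0 0 0;-13.2 -29.7 0 0 0 0", claw=1)

```text
t: 1.1
tcp_pos: [0.3085, 0.2914, 0.4043]
ee_rot: [-180.0, -0.0, -174.6]
contact_force: [0.8, 0.1, 0.2]
finger_gap: 1.0
```

servo_tool(steps="-13.2 -29.7 0 0 0 0;-13.2 -29.7 0 0 0 0;-13.2 -29.7 0 0 0 0;-13.2 -29.7 0 0 0 0;-13.2 -29.7 0 0 0 0;-13.2 -29.7 0 0 0 0;-13.2 -29.7 0 0 0 0;-13.2 -29.7 0 0 0 0;-13.2 -29.7 0 0 0 0;-13.2 -29.7 0 0 0 0;-13.2 -29.7 0 0 0 0;-13.2 -29.7 0 0 0 0")

```text
t: 2.1
tcp_pos: [0.5, -0.0486, 0.4041]
ee_rot: [180.0, -0.0, -174.6]
contact_force: [0.5, 0.7, 0.6]
finger_gap: 0.997
```

servo_tool(steps="-13.2 -29.7 0 0 0 0;-13.2 -29.7 0 0 0 0;-13.2 -29.7 0 0 0 0;-13.2 -29.7 0 0 0 0;0 0 0 0 0 0;0 0 0 0 0 0;0 0 0 0 0 0")

```text
t: 2.68
tcp_pos: [0.5633, -0.16, 0.4039]
ee_rot: [179.9, -0.1, -174.6]
contact_force: [-0.4, -0.3, 0.5]
finger_gap: 0.998
```

servo_tool(steps="0.7 -1.3 14 0 0 0;0 0 14 0 0 0;0 0 14 0 0 0;0 0 14 0 0 0;0 0 14 0 0 0;0 0 14 0 0 0;0 0 14 0 0 0;0 0 14 0 0 0;0 0 12 0 0 0;0 0 12 0 0 0;0 0 8 0 0 0;0 0 0 0 0 0")

```text
t: 3.68
tcp_pos: [0.5621, -0.1608, 0.2584]
ee_rot: [179.9, -0.2, -174.5]
contact_force: [-0.8, -0.2, -0.3]
finger_gap: 1.0
```

Run:
```python
from plant import monitor, optics
import cv2,numpy as np
s=monitor.get_state();print(s["tcp_pos"],s["ee_rot"],s["q"],s["contact_force"])
f=optics.grab_frame("scene");c=f["color"][:,:,::-1];cv2.imwrite("pics/g1.png",cv2.resize(c[150:330,180:360],None,fx=3.3,fy=3.3,interpolation=2))
```

```text
[ 0.56210993 -0.16083292  0.25842689] [ 179.88702575   -0.20126408 -174.54437019] [-2.15248650e+01  1.35554148e+01  8.56390162e+01  9.48344632e-03
  8.10361827e+01 -1.16981793e+02] [-0.76982573 -0.23468272 -0.282574  ]
```

View pics/g1.png

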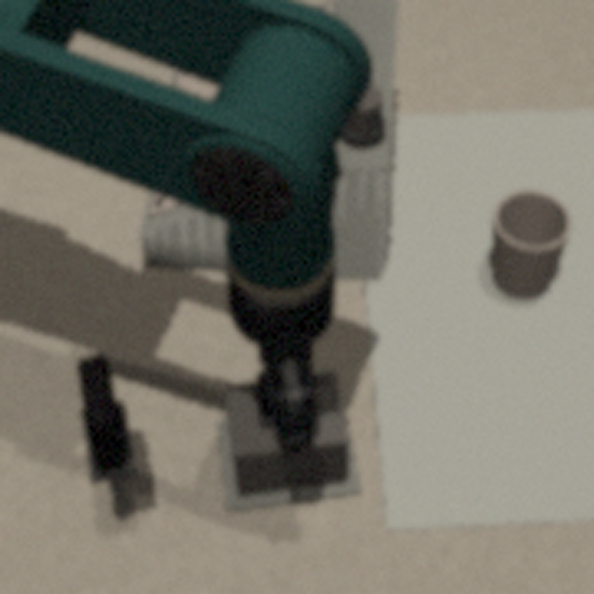

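The gripper straddles the handle over the stand, at about (290,420) in the crop. Nothing else is touched, so I'm closing on the handle.

servo_tool(steps="0 0 0 0 0 0;0 0 0 0 0 0;0 0 0 0 0 0;0 0 0 0 0 0;0 0 0 0 0 0;0 0 0 0 0 0;0 0 0 0 0 0;0 0 0 0 0 0;0 0 0 0 0 0;0 0 0 0 0 0;0 0 0 0 0 0;0 0 0 0 0 0", claw=0, newtons=80)

```text
t: 4.73
tcp_pos: [0.563, -0.1617, 0.2612]
ee_rot: [-180.0, 0.0, -174.6]
contact_force: [-0.4, -0.5, 2.9]
finger_gap: 0.17
```

Run:
```python
from plant import monitor, optics
s=monitor.get_state();print(s)
```

```text
{'t': 4.7333, 'q': array([-2.15686404e+01,  1.34713045e+01,  8.54148354e+01, -2.75248162e-03,
        8.10605010e+01, -1.16985001e+02]), 'joint_velocities': array([ 0.0818628 , -0.06547567, -0.18391004,  0.04762845, -0.04077799,
        0.02607844]), 'tau': array([ 1.43574122e-01, -3.79356158e+01, -2.79832703e+01,  1.18218334e-01,
        4.64165874e-02, -3.19219958e-03]), 'tcp_pos': array([ 0.56296758, -0.16168434,  0.26115048]), 'ee_rot': array([-1.79973365e+02,  4.63156691e-02, -1.74583203e+02]), 'contact_force': array([-0.37172726, -0.54618896,  2.87713192]), 'moment': array([-0.10198195,  0.00752355, -0.0212262 ]), 'finger_gap': 0.17020383389661667}
```

servo_tool(steps="0 0 -4 0 0 0;0 0 -8 0 0 0;0 0 -14 0 0 0;0 0 -18 0 0 0;0 0 -18 0 0 0;0 0 -18 0 0 0;0 0 -20 0 0 0;0 0 -20 0 0 0;0 0 -20 0 0 0;0 0 -20 0 0 0;0 0 -20 0 0 0;0 0 -20 0 0 0")

```text
t: 5.73
tcp_pos: [0.5626, -0.1615, 0.4615]
ee_rot: [180.0, -0.1, -174.6]
contact_force: [0.5, -0.2, 0.3]
finger_gap: 0.179
```

```bash
cat >> h.py <<'E'
TIP=.250
C=B+.022*nv+.001*sx-.0003*ey    # head top centre
F=C-.010*nv                     # slot floor
def toolR(st):  # stud angle -> tool rotation, tool x = -(slot dir)
    s=np.cos(st)*sx-np.sin(st)*ey
    x=-s; z=-nv; return np.c_[x,np.cross(z,x),z]
def goal(st,h): # tip height above slot floor
    return toolR(st), F+nv*h+nv*TIP
def cur():
    from plant import monitor
    s=monitor.get_state();return Ro.from_euler('xyz',s["ee_rot"],degrees=True).as_matrix(),s["tcp_pos"],s
def delta(Rg,pg):
    R,p,s=cur()
    print('t',s['t'],'p',p.round(4),'f',s['contact_force'].round(1),'gap',s['finger_gap'].round(3),'q',s['q'].round(1))
    print('tool shift mm',(R.T@(pg-p)*1e3).round(1),'rotvec',Ro.from_matrix(R.T@Rg).as_rotvec(degrees=True).round(2), 'shift in goal axes',(Rg.T@(pg-p)*1e3).round(1))
E
python3 - <<'E'
from h import *
from plant import optics
print(F,C); Rg,pg=goal(.125,.06);print(pg,Rg.round(3));delta(Rg,pg)
f=optics.grab_frame("scene");c=f["color"][:,:,::-1];cv2.imwrite("pics/g2.png",cv2.resize(c[100:330,130:360],None,fx=2.6,fy=2.6,interpolation=2))
E
```

```text
[0.52948439 0.14397159 0.1137065 ] [0.52422526 0.14462199 0.12218698]
[0.36645143 0.16413396 0.37660141] [[-0.82   0.227  0.526]
 [ 0.227  0.972 -0.065]
 [-0.526  0.066 -0.848]]Traceback (most recent call last):
  File "<stdin>", line 3, in <module>
  File "h.py", line 36, in delta
    print('t',s['t'],'p',p.round(4),'f',s['contact_force'].round(1),'gap',s['finger_gap'].round(3),'q',s['q'].round(1))
                                                                          ^^^^^^^^^^^^^^^^^^^^^
AttributeError: 'float' object has no attribute 'round'
```

```bash
sed -i "s/s\['finger_gap'\].round(3)/round(s['finger_gap'],3)/" h.py
python3 - <<'E'
from h import *
from plant import optics
Rg,pg=goal(.125,.06);delta(Rg,pg)
f=optics.grab_frame("scene");c=f["color"][:,:,::-1];cv2.imwrite("pics/g2.png",cv2.resize(c[100:330,130:360],None,fx=2.6,fy=2.6,interpolation=2))
E
```

```text
t 5.7333 p [ 0.5626 -0.1615  0.4615] f [ 0.5 -0.2  0.3] gap 0.179 q [ -21.6    9.4   67.3    0.   103.4 -117. ]
tool shift mm [164.4 342.6  85.3] rotvec [  1.52 -32.18  19.11] shift in goal axes [279.3 266.3 -52.3]
```

View pics/g2.png

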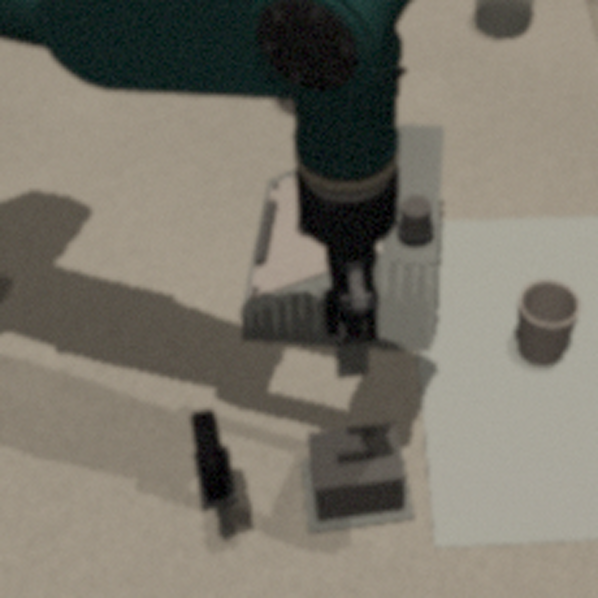

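The key is in the gripper, with its blade at (352,355) in the crop, and the pocket is empty. Next I carry it over and tilt it.

servo_tool(steps="7 14 0 0 0 0;13 27 0 0 0 0;15 31 0 0 0 0;15 31 0 0 0 0;15 31 0 0 0 0;15 31 0 0 0 0;15 31 0 0 0 0;15 31 0 0 0 0;15 31 0 0 0 0;15 31 0 0 0 0;14 29 0 0 0 0;10.4 24.6 0 0 0 0")

```text
t: 6.78
tcp_pos: [0.365, 0.1653, 0.4602]
ee_rot: [180.0, -0.0, -174.5]
contact_force: [0.6, 1.1, -1.4]
finger_gap: 0.176
```

servo_tool(steps="0 0 0 0.25 -5.36 3.18;0 0 0 0.25 -5.36 3.18;0 0 0 0.25 -5.36 3.18;0 0 0 0.25 -5.36 3.18;0 0 0 0.25 -5.36 3.18;0 0 0 0.25 -5.36 3.18;0 0 0 0 0 0;0 0 0 0 0 0")

```text
t: 7.45
tcp_pos: [0.366, 0.1641, 0.4598]
ee_rot: [175.7, 31.6, 164.7]
contact_force: [0.4, -0.1, -1.1]
finger_gap: 0.176
```

Run:
```python
from h import *
Rg,pg=goal(.125,.06);delta(Rg,pg)
```

```text
t 7.45 p [0.366  0.1641 0.4598] f [ 0.4 -0.1 -1.1] gap 0.176 q [ 21.5 -23.5  99.4 -15.   76.  -54.5]
tool shift mm [43.2 -5.2 70.9] rotvec [-0.   -0.18  0.17] shift in goal axes [43.4 -5.4 70.7]
```

servo_tool(steps="5 -0.6 8 0 0 0;6 -0.7 10 0 0 0;6 -0.7 10 0 0 0;6 -0.7 10 0 0 0;6 -0.7 10 0 0 0;6 -0.7 10 0 -0.15 0.15;5 -0.7 8 0 0 0;3.3 -0.5 4.8 0 0 0;0 0 0 0 0 0;0 0 0 0 0 0;0 0 0 0 0 0")

```text
t: 8.37
tcp_pos: [0.3677, 0.164, 0.3784]
ee_rot: [175.4, 32.0, 164.3]
contact_force: [-0.0, -0.0, -1.0]
finger_gap: 0.179
```

Run:
```python
from h import *
from plant import optics
Rg,pg=goal(.125,.06);delta(Rg,pg)
for n in("scene","top"):
    f=optics.grab_frame(n);np.savez(f"pics/{n}3.npz",**f);c=f["color"][:,:,::-1];o=(130,190) if n=="scene" else (165,165)
    im=cv2.resize(c[o[0]:o[0]+110,o[1]:o[1]+120],None,fx=5,fy=5,interpolation=2)
    R,p,s=cur();tip=p+R[:,2]*TIP
    for P_,col in((C,(0,0,255)),(tip,(0,255,0))):
        u=(project(f,[P_])[0]-[o[1],o[0]])*5;cv2.drawMarker(im,tuple(int(x) for x in u),col,0,10)
    cv2.imwrite(f"pics/i_{n}.png",cv2.convertScaleAbs(im,alpha=1.4))
```

```text
t 8.3667 p [0.3677 0.164  0.3784] f [-0. -0. -1.] gap 0.179 q [ 21.5 -23.  108.3 -16.1  66.5 -51.4]
tool shift mm [ 2.  -0.3  0.9] rotvec [ 0.05  0.28 -0.13] shift in goal axes [ 2.  -0.3  0.9]
```

View pics/i_scene.png

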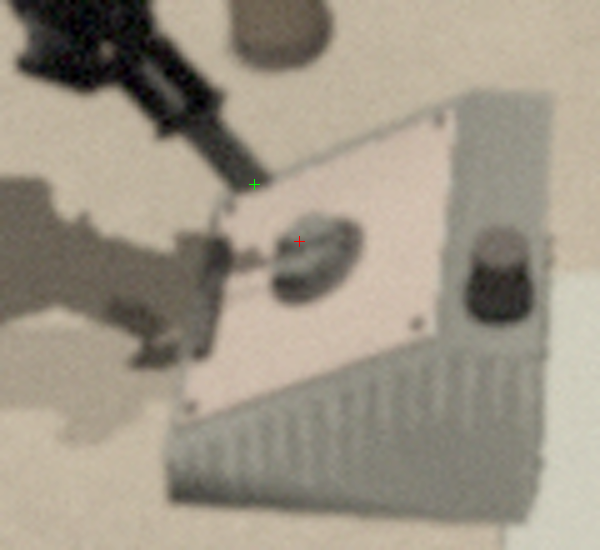

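View pics/i_top.png

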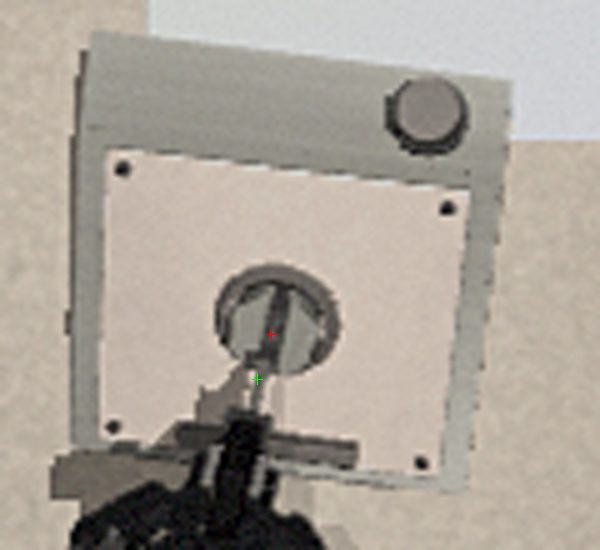

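servo_tool(steps="1 -0.3 6 0 0 0;1 0 8 0 0.2 0;0 0 8 0 0 0;0 0 8 0 0 0;0 0 8 0 0 0;0 0 6 0 0 0;0 0 2 0 0 0;0 0 0 0 0 0;0 0 0 0 0 0")

```text
t: 9.22
tcp_pos: [0.3901, 0.1612, 0.3374]
ee_rot: [175.5, 31.7, 164.4]
contact_force: [-0.1, 0.3, -1.1]
finger_gap: 0.181
```

```bash
cat > look.py <<'E'
import sys
from h import *
from plant import optics
k=sys.argv[1]
for n in("scene","top"):
    f=optics.grab_frame(n);c=f["color"][:,:,::-1];o=(155,220) if n=="scene" else (190,180)
    im=cv2.resize(c[o[0]:o[0]+60,o[1]:o[1]+66],None,fx=6,fy=6,interpolation=2)
    R,p,s=cur();tip=p+R[:,2]*TIP
    u=(project(f,[tip])[0]-[o[1],o[0]])*6;cv2.drawMarker(im,tuple(int(x) for x in u),(0,255,0),0,10)
    ims=im if n=="scene" else np.hstack([ims,im])
cv2.imwrite(f"pics/{k}.png",cv2.convertScaleAbs(ims,alpha=1.4))
E
python3 - <<'E'
from h import *
Rg,pg=goal(.125,.012);delta(Rg,pg)
E
python3 look.py i4
```

```text
t 9.2167 p [0.3901 0.1612 0.3374] f [-0.1  0.3 -1.1] gap 0.181 q [ 19.7 -19.2 110.4 -15.8  60.6 -51.7]
tool shift mm [-0.5  0.1  2.1] rotvec [ 0.   -0.02 -0.12] shift in goal axes [-0.5  0.1  2.1]
```

View pics/i4.png

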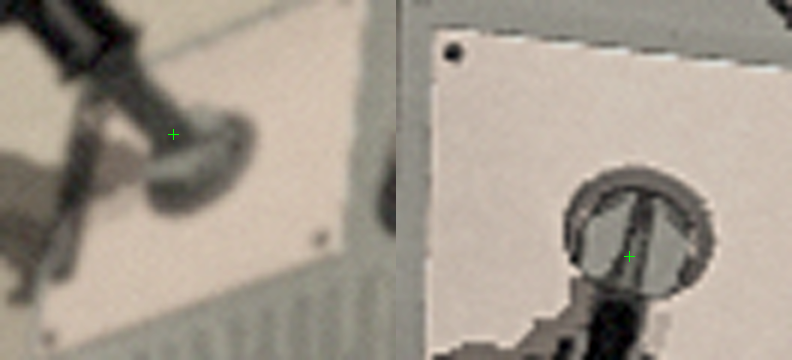

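servo_tool(steps="0 0 2 0 0 0;0 0 2 0 0 0;0 0 2 0 0 0;0 0 1 0 0 0;0 0 1 0 0 0;0 0 0 0 0 0;0 0 0 0 0 0")

```text
t: 9.9
tcp_pos: [0.3942, 0.1606, 0.3306]
ee_rot: [175.5, 31.7, 164.4]
contact_force: [-0.7, -0.4, -1.3]
finger_gap: 0.176
```

```bash
python3 - <<'E'
from h import *
Rg,pg=goal(.125,.0);delta(Rg,pg)
R,p,s=cur();print('tool force',R.T@s["contact_force"],'moment',R.T@s["moment"])
E
python3 look.py i5
```

```text
t 9.9 p [0.3942 0.1606 0.3306] f [-0.7 -0.4 -1.3] gap 0.176 q [ 19.3 -18.5 110.6 -15.8  59.6 -51.7]
tool shift mm [-0.6  0.1  6.2] rotvec [ 0.   -0.02 -0.12] shift in goal axes [-0.6  0.1  6.2]
tool force [ 1.21327154 -0.64091559  0.77602479] moment [0.05544254 0.38856474 0.01562963]
```

View pics/i5.png

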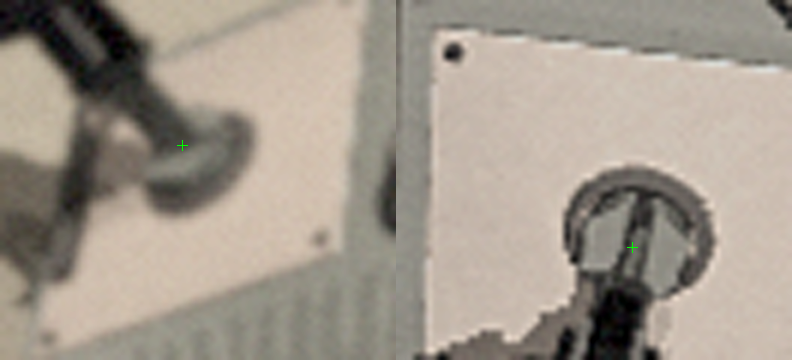

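servo_tool(steps="0 0 1.5 0 0 0;0 0 1.5 0 0 0;0 0 1.5 0 0 0;0 0 1 0 0 0;0 0 0 0 0 0;0 0 0 0 0 0")

```text
t: 10.5
tcp_pos: [0.3971, 0.1603, 0.3262]
ee_rot: [175.5, 31.7, 164.4]
contact_force: [-0.7, 0.2, -0.4]
finger_gap: 0.176
```

```bash
cat > st.py <<'E'
from h import *
import sys
Rg,pg=goal(float(sys.argv[1]),float(sys.argv[2])/1e3);delta(Rg,pg)
R,p,s=cur();print('tool force',(R.T@s["contact_force"]).round(1),'moment',(R.T@s["moment"]).round(2))
E
python3 st.py .125 0
```

```text
t 10.5 p [0.3971 0.1603 0.3262] f [-0.7  0.2 -0.4] gap 0.176 q [ 19.1 -18.  110.8 -15.8  58.9 -51.7]
tool shift mm [-0.5  0.1  0.9] rotvec [ 0.02  0.   -0.12] shift in goal axes [-0.5  0.1  0.9]
tool force [ 0.8  0.  -0. ] moment [ 0.11  0.43 -0.04]
```

servo_tool(steps="0 0 1 0 0 0;0 0 1 0 0 0;0 0 1 0 0 0;0 0 0 0 0 0;0 0 0 0 0 0")

```text
t: 10.92
tcp_pos: [0.3985, 0.1601, 0.3243]
ee_rot: [175.4, 31.7, 164.4]
contact_force: [-5.9, -0.0, 4.6]
finger_gap: 0.177
```

```bash
python3 st.py .125 0
```

```text
t 10.9167 p [0.3985 0.1601 0.3243] f [-5.9 -0.   4.6] gap 0.177 q [ 19.  -17.7 110.8 -15.8  58.6 -51.7]
tool shift mm [-0.3  0.1 -1.4] rotvec [ 0.02  0.01 -0.14] shift in goal axes [-0.3  0.1 -1.4]
tool force [ 2.4 -1.1 -7.1] moment [ 0.29  0.86 -0.02]
```

servo_tool(steps="0 0 1 0 0 0;0 0 1 0 0 0;0 0 1 0 0 0;0 0 1 0 0 0;0 0 1 0 0 0;0 0 1 0 0 0;0 0 0 0 0 0;0 0 0 0 0 0")

```text
t: 11.58
tcp_pos: [0.4015, 0.1598, 0.3195]
ee_rot: [175.4, 31.7, 164.4]
contact_force: [-7.9, -0.6, 5.4]
finger_gap: 0.179
```

```bash
python3 st.py .125 0; python3 look.py i6
```

```text
t 11.5833 p [0.4015 0.1598 0.3195] f [-7.9 -0.6  5.4] gap 0.179 q [ 18.8 -17.2 111.  -15.8  57.8 -51.8]
tool shift mm [-0.3  0.1 -7.2] rotvec [ 0.02  0.01 -0.14] shift in goal axes [-0.3  0.1 -7.2]
tool force [ 3.5 -2.  -8.7] moment [ 0.42  0.99 -0.02]
```

View pics/i6.png

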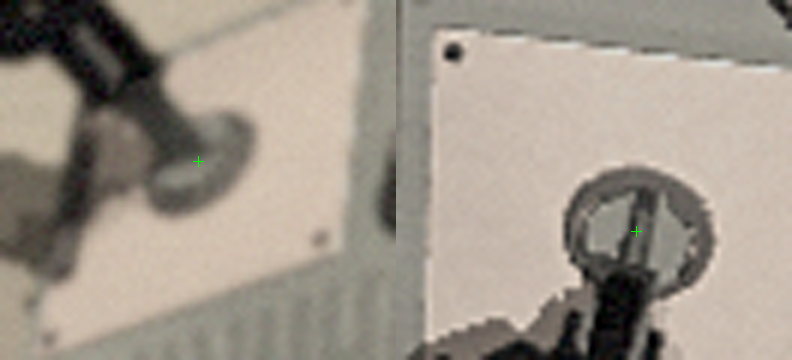

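servo_tool(steps="0 0 0.4 0 0 4;0 0 0 0 0 5;0 0 0 0 0 5;0 0 0 0 0 5;0 0 0 0 0 5;0 0 0 0 0 5;0 0 0 0 0 5;0 0 0 0 0 5;0 0 0 0 0 0")

```text
t: 12.43
tcp_pos: [0.4018, 0.16, 0.3194]
ee_rot: [155.5, 21.4, 121.8]
contact_force: [-7.7, 1.3, 6.4]
finger_gap: 0.18
```

```bash
python3 st.py 0.8057 -7; python3 look.py i7
```

```text
t 12.4333 p [0.4018 0.16   0.3194] f [-7.7  1.3  6.4] gap 0.18 q [ 18.8 -17.1 111.  -15.8  57.8 -12.6]
tool shift mm [-0.2 -0.  -0.4] rotvec [ 0.08 -0.03 -0.31] shift in goal axes [-0.2 -0.1 -0.4]
tool force [ 2.5 -2.1 -9.5] moment [ 0.79  0.6  -0.03]
```

View pics/i7.png

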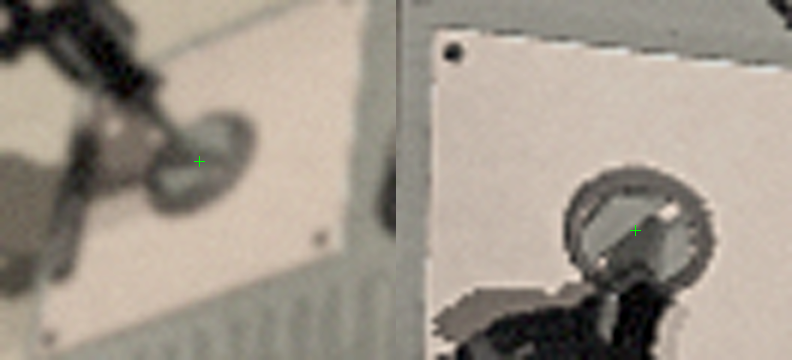

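The slot has turned with the key and is past the block. I continue into the catch.

servo_tool(steps="0 0 0 0 0 5;0 0 0 0 0 5;0 0 0 0 0 5;0 0 0 0 0 5;0 0 0 0 0 5;0 0 0 0 0 5;0 0 0 0 0 5;0 0 0 0 0 5;0 0 0 0 0 3;0 0 0 0 0 0;0 0 0 0 0 0")

```text
t: 13.45
tcp_pos: [0.4016, 0.16, 0.3192]
ee_rot: [148.0, 0.3, 83.6]
contact_force: [-8.7, 1.1, 6.3]
finger_gap: 0.178
```

```bash
python3 st.py 1.5 -7; python3 look.py i8
```

```text
t 13.45 p [0.4016 0.16   0.3192] f [-8.7  1.1  6.3] gap 0.178 q [ 18.8 -17.1 111.  -15.8  57.8  30.3]
tool shift mm [-0.2  0.4 -0.5] rotvec [-0.   -0.08 -3.38] shift in goal axes [-0.3  0.4 -0.5]
tool force [  0.1  -4.1 -10. ] moment [1.11 0.   0.03]
```

View pics/i8.png

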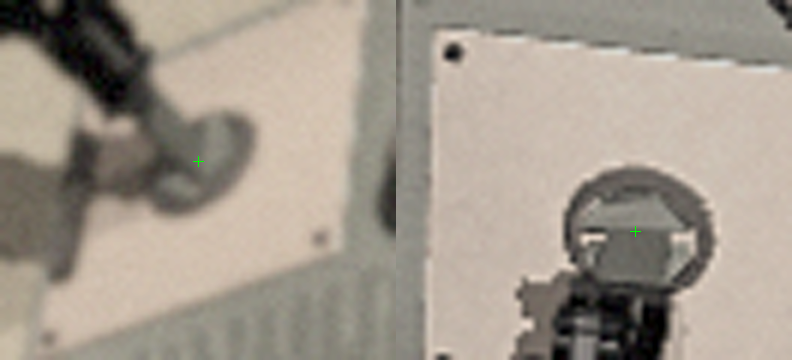

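servo_tool(steps="0 0 -2 0 0 0;0 0 -2 0 0 0;0 0 -2 0 0 0;0 0 -2 0 0 0;0 0 -2 0 0 0;0 0 0 0 0 0;0 0 0 0 0 0;0 0 0 0 0 0")

```text
t: 14.22
tcp_pos: [0.3969, 0.1603, 0.3263]
ee_rot: [148.0, 0.4, 83.6]
contact_force: [0.3, 0.8, 0.1]
finger_gap: 0.176
```

```bash
python3 st.py 1.5 0
```

```text
t 14.2167 p [0.3969 0.1603 0.3263] f [0.3 0.8 0.1] gap 0.176 q [ 19.2 -18.  110.8 -15.9  58.9  30.3]
tool shift mm [0.1 0.6 1.1] rotvec [ 0.   -0.01 -3.33] shift in goal axes [0.  0.6 1.1]
tool force [0.8 0.2 0. ] moment [ 0.43  0.08 -0.06]
```

servo_tool(steps="0 0 -3 0 0 0;0 0 -4 0 0 0;0 0 -4 0 0 0;0 0 -6 0 0 0;0 0 -12 0 0 0;0 0 -18 0 0 0;0 0 -25 0 0 0;0 0 -30 0 0 0;0 0 -20 0 0 0;0 0 0 0 0 0")

```text
t: 15.05
tcp_pos: [0.3315, 0.1685, 0.436]
ee_rot: [147.4, 0.0, 83.7]
contact_force: [0.5, -0.1, -0.5]
finger_gap: 0.176
```

```bash
python3 look.py i9;python3 - <<'E'
from h import *
from plant import optics
f=optics.grab_frame("top");P=cloud(f);q=P-B;H=q@nv*1e3;X=q@sx*1e3;Y=q@ey*1e3;ok=f["depth"]>0
for nm,m in(("uphill",(X>9)&(X<17)&(abs(Y)<12)),("down",(X<-8)&(X>-16)&(abs(Y)<12)),("slot",(abs(X-1)<2)&(abs(Y)<12))):
    m&=ok;print(nm,m.sum(),np.percentile(H[m],[10,50,90]).round(1))
R,p,s=cur();print(p)
E
```

```text
uphill 136 [ 23.  237.4 576.5]
down 63 [ 21.  574.5 577.3]
slot 48 [ 15.2 576.  578.5]
[0.33247814 0.16822572 0.42923287]
```

View pics/i9.png

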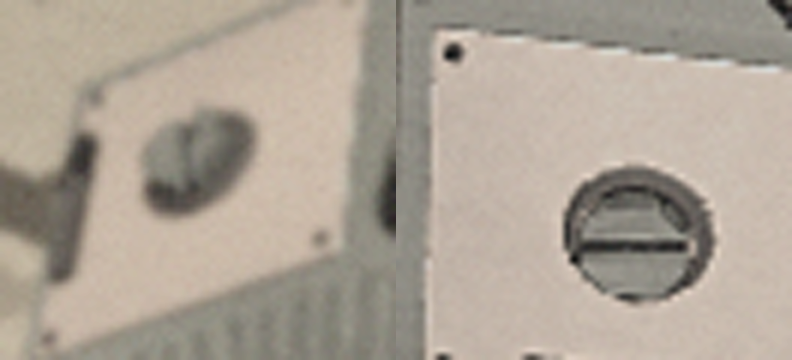

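Run:
```python
from h import *
from plant import optics
f=optics.grab_frame("top");P=cloud(f);q=P-B;H=q@nv*1e3;X=q@sx*1e3;Y=q@ey*1e3;ok=(f["depth"]>0)&(H<60)
# plane-intersected coords per pixel instead
v,u=np.mgrid[205:250,200:240]
W=np.array([[onplane(f,a,b,.022)-B for a,b in zip(r1,r2)] for r1,r2 in zip(u,v)]);Xp=W@sx*1e3;Yp=W@ey*1e3;h=H[205:250,200:240]
for nm,m in(("uphill",(Xp>9)&(Xp<16)&(abs(Yp)<10)),("down",(Xp<-8)&(Xp>-16)&(abs(Yp)<10)),("slot",(abs(Xp-1)<2)&(abs(Yp)<10))):
    print(nm,m.sum(),np.percentile(h[m],[10,50,90]).round(1))
g=cv2.cvtColor(f["color"],cv2.COLOR_RGB2GRAY).astype(float)
pts=[]
for c in range(213,227):
    r=np.arange(226,237);w=np.clip(80-g[226:237,c],0,None)
    if w.sum()>20: m=(r*w).sum()/w.sum();pts.append(onplane(f,c,m,.022)-B);print(c,m.round(2),end='; ')
p=np.array(pts);k=np.polyfit(p@ey,p@sx,1);print('\nstud',np.pi/2+np.arctan(k[0]))
np.savez("pics/top9.npz",**f)
```

```text
uphill 19 [20.  23.3 25.7]
down 19 [20.9 23.9 26.5]
slot 9 [10.5 14.7 20.8]
213 230.54; 214 230.53; 215 230.59; 216 230.56; 217 230.5; 218 230.46; 219 230.52; 220 230.58; 221 230.68; 222 230.62; 223 230.58; 224 230.6; 225 229.87; 226 229.64; 
stud 1.389458002514774
```

Run:
```python
from h import *
for n in("top0","top9"):
    f=dict(np.load(f"pics/{n}.npz"))
    P=cloud(f);H=(P-B)@nv*1e3
    v,u=np.mgrid[205:250,200:240]
    W=np.array([[onplane(f,a,b,.022)-B for a,b in zip(r1,r2)] for r1,r2 in zip(u,v)]);Xp=W@sx*1e3;Yp=W@ey*1e3;h=H[205:250,200:240]
    sl=(abs(Yp+.3+ .12*(Xp-1))>8) if n=="top0" else (abs(Xp-3)>8)
    m=(np.hypot(Xp-1,Yp)<18)&sl
    print(n,m.sum(),np.median(h[m]),h[m].mean())
g=cv2.cvtColor(f["color"],cv2.COLOR_RGB2GRAY)
for r in range(220,242): print(r,g[r,208:232])
cs=np.arange(213,226)
for lo,hi in((213,224),(214,222)):
    pts=[]
    for c in range(lo,hi):
        r=np.arange(227,235);w=np.clip(75-g[227:235,c].astype(float),0,None);pts.append(onplane(f,c,(r*w).sum()/w.sum(),.022)-B)
    p=np.array(pts);k=np.polyfit(p@ey,p@sx,1);print('stud',np.pi/2+np.arctan(k[0]),'X at 0',k[1])
```

```text
top0 57 22.321047702536724 22.10482171501176
top9 57 22.289668960232273 22.581142730808203
220 [136 141 135  91  74  64  64  72  71  75  72  73  78  73  76  73  71  68
  71  91 127 144 141 139]
221 [136 137  85  50  58  70  73  70  47  44  36  31  27  38  59  60  74  72
  72  67  83 112 144 140]
222 [135 106  48  58  70  68  48  25  45  57  66  71  69  62  55  34  45  62
  71  71  67  76 112 143]
223 [133  63  52  72  67  72  61  67  59  69  72  75  74  73  71  68  28  36
  53  72  69  67  74 101]
224 [111  41  67  71  77  66  79  63  64  70  71  75  75  71  78  90  49  73
  45  54  71  69  71 116]
225 [ 65  52  82 104  62  79  95  96  96 100 102 102  98  95  96  96  71  72
  62  47  48  73  64  69]
226 [ 55  68  81  80 100  98 100 100 102 100  99  97  94  96 101 102  92  65
  72  60  48  72  67  70]
227 [ 41  74  84  81 101 108 103  99  94  92  92  94  99  95  95  98 102  98
  63  57  37  60  69  60]
228 [ 45  65  59  98  99  89  88  89  90  95  94  93  93  97  98  99 100 108
 100  54  65  81  66  59]
229 [ 33  63  64 100 100  99 104 103 106 107 111 110 115 116 113 100 105 107
 110 
[... 660 characters left out ...]
 72  98 102 103 107 105 104 103 100 103 103 100 103 105
  97  64  50  55  97 142]
237 [135 135 135 131 123  67  97  97  95  99 103 100 101  99 100  99 101  96
  71  45  51  97 141 140]
238 [134 136 134 137 141 125  73 100 106 112 102 103 103 104 103 101  97  61
  43 100 141 139 139 137]
239 [135 132 135 134 138 138 135 135 100  47  38  52  65  81  86  76  72  84
 140 141 140 139 135 137]
240 [136 134 135 135 136 135 137 136 138 134 109  86  96 117 118 119 137 138
 139 139 136 135 135 137]
241 [134 134 137 135 135 135 136 136 138 138 138 139 134 139 138 138 139 138
 137 134 135 136 137 137]
stud 1.4438443617947925 X at 0 0.004783677060490459
stud 1.4456587253115003 X at 0 0.004788010649105037
```

The stud is clearly out again: the head stands 22.3 mm proud, as it did before. The slot is across the slope at about 1.44 rad. Now I take the key back.

servo_tool(steps="0 0 0 0 0 -6.86;0 0 0 0 0 -6.86;0 0 0 0 0 -6.86;0 0 0 0 0 -6.86;0 0 0 0 0 -6.86;0 0 0 0 0 -6.86;0 0 0 0 0 -6.86;0 0 0 0 0 -6.86;0 0 0 0 0 -6.86;0 0 0 0 0 -6.86;0 0 0 0 0 -6.86;0 0 0 0 0 -6.86")

```text
t: 16.25
tcp_pos: [0.3331, 0.1681, 0.4275]
ee_rot: [176.1, 31.5, 165.2]
contact_force: [0.1, -0.6, -2.2]
finger_gap: 0.177
```

servo_tool(steps="0 0 0 -0.25 5.36 -3.18;0 0 0 -0.25 5.36 -3.18;0 0 0 -0.25 5.36 -3.18;0 0 0 -0.25 5.36 -3.18;0 0 0 -0.25 5.36 -3.18;0 0 0 -0.25 5.36 -3.18;0 0 -20 0 0 0;0 0 -20 0 0 0;0 0 0 0 0 0")

```text
t: 17.0
tcp_pos: [0.3338, 0.1682, 0.4718]
ee_rot: [-180.0, 0.1, -174.5]
contact_force: [0.2, -0.3, -0.3]
finger_gap: 0.173
```

```bash
cat >> h.py <<'E'
SR=Ro.from_euler('xyz',[180,0,185.4],degrees=True).as_matrix()
E
python3 - <<'E'
from h import *
delta(SR,np.array([.5628,-.1615,.46]))
E
```

```text
t 17.0 p [0.3338 0.1682 0.4718] f [ 0.2 -0.3 -0.3] gap 0.173 q [ 1.810e+01 -1.800e+01  9.170e+01 -1.000e-01  1.062e+02 -7.750e+01]
tool shift mm [-196.3 -350.    12.5] rotvec [-0.04  0.13  0.09] shift in goal axes [-196.9 -349.7   11.8]
```

servo_tool(steps="-8 -14 0 0 0 0;-15 -27 0 0 0 0;-18 -32 0 0 0 0;-18 -32 0 0 0 0;-18 -32 0 0 0 0;-18 -32 0 0 0 0;-18 -32 0 0 0 0;-18 -32 0 0 0 0;-18 -32 0 0 0 0;-18 -32 0 0 0 0;-18 -32 0 0 0 0;-11.3 -21 0 0 0 0")

```text
t: 18.0
tcp_pos: [0.5636, -0.1645, 0.4662]
ee_rot: [-180.0, -0.3, -174.6]
contact_force: [0.0, 0.3, -1.1]
finger_gap: 0.181
```

servo_tool(steps="0 0 20 0 0 0;0 0 30 0 0 0;0 0 30 0 0 0;0 0 20 0 0 0;0 0 10 0 0 0;0 0 0 0 0 0;0 0 0 0 0 0;0 0 0 0 0 0")

```text
t: 18.67
tcp_pos: [0.5622, -0.1613, 0.3618]
ee_rot: [-179.9, 0.1, -174.4]
contact_force: [-0.2, 0.3, -0.2]
finger_gap: 0.175
```

Run:
```python
from h import *
from plant import optics
delta(SR,np.array([.5628,-.1615,.26]))
for n in("scene","top"):
    f=optics.grab_frame(n);P=cloud(f);np.savez(f"pics/{n}10.npz",**f)
    R,p,s=cur();tip=p+R[:,2]*TIP
    m=(f["depth"]>0)&(np.hypot(P[...,0]-tip[0],P[...,1]-tip[1])<.022)&(P[...,2]>tip[2]-.006)&(P[...,2]<tip[2]+.05)
    Q=P[m];print(n,len(Q),'lowest',np.percentile(Q[:,2],2) if len(Q) else None,'tip pred',tip,'med',np.median(Q,0) if len(Q) else 0)
    if n=="scene":
        c=f["color"][:,:,::-1];o=(170,200);im=cv2.resize(c[170:320,200:340],None,fx=4,fy=4,interpolation=2)
        for P_ in(tip,[.5628,-.1615,.072]):
            u=(project(f,[P_])[0]-[200,170])*4;cv2.drawMarker(im,tuple(int(x) for x in u),(0,255,0),0,10)
        cv2.imwrite("pics/r1.png",cv2.convertScaleAbs(im,alpha=1.5))
```

```text
t 18.6667 p [ 0.5622 -0.1613  0.3618] f [-0.2  0.3 -0.2] gap 0.175 q [-2.150e+01  1.010e+01  7.770e+01 -1.000e-01  9.200e+01 -1.171e+02]
tool shift mm [-4.000e-01  1.000e-01  1.018e+02] rotvec [-0.15  0.08  0.16] shift in goal axes [ -0.6  -0.2 101.8]
scene 117 lowest 0.11139037451937674 tip pred [ 0.56291958 -0.16197042  0.11235068] med [ 0.56274053 -0.16489708  0.13621676]
top 0 lowest None tip pred [ 0.56298618 -0.16198246  0.1125184 ] med 0
```

View pics/r1.png

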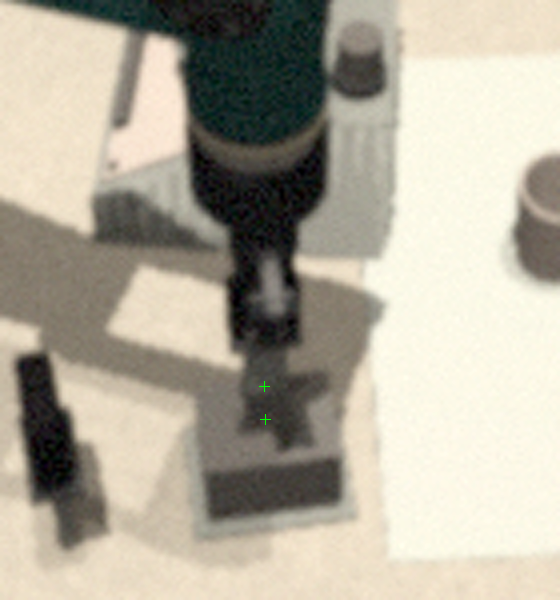

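The key hangs straight. Its blade end, at about (264,386) in the crop, is where predicted and right above the pocket. I lower it while watching the force.

servo_tool(steps="-0.4 0 8 0 0 0;0 0 10 0 0 0;0 0 8 0 0 0;0 0 6 0 0 0;0 0 5 0 0 0;0 0 5 0 0 0;0 0 5 0 0 0;0 0 3 0 0 0;0 0 0 0 0 0")

```text
t: 19.52
tcp_pos: [0.5621, -0.1611, 0.3092]
ee_rot: [-180.0, -0.1, -174.4]
contact_force: [0.1, 0.4, -1.3]
finger_gap: 0.176
```

Run:
```python
from h import *
delta(SR,np.array([.5628,-.1615,.26]))
```

```text
t 19.5167 p [ 0.5621 -0.1611  0.3092] f [ 0.1  0.4 -1.3] gap 0.176 q [-2.150e+01  1.150e+01  8.210e+01 -1.000e-01  8.650e+01 -1.171e+02]
tool shift mm [-0.8 -0.4 49.2] rotvec [-0.03 -0.15  0.16] shift in goal axes [-0.7 -0.4 49.2]
```

Tip at 0.059 with no contact force, so the blade is already about 13 mm inside the pocket.

servo_tool(steps="-0.5 -0.3 6 0 0 0;0 0 7 0 0 0;0 0 7 0 0 0;0 0 7 0 0 0;0 0 7 0 0 0;0 0 6 0 0 0;0 0 4 0 0 0;0 0 2 0 0 0;0 0 0 0 0 0;0 0 0 0 0 0")

```text
t: 20.35
tcp_pos: [0.5628, -0.1615, 0.2643]
ee_rot: [-179.9, -0.1, -174.4]
contact_force: [-0.0, -0.1, -1.6]
finger_gap: 0.175
```

Run:
```python
from h import *
delta(SR,np.array([.5628,-.1615,.26]))
```

```text
t 20.35 p [ 0.5628 -0.1615  0.2643] f [-0.  -0.1 -1.6] gap 0.175 q [-2.150e+01  1.330e+01  8.520e+01 -1.000e-01  8.150e+01 -1.171e+02]
tool shift mm [-0.   0.   4.3] rotvec [-0.08 -0.05  0.17] shift in goal axes [-0.   0.   4.3]
```

servo_tool(steps="0 0 1 0 0 0;0 0 1 0 0 0;0 0 1 0 0 0;0 0 0.5 0 0 0;0 0 0 0 0 0;0 0 0 0 0 0")

```text
t: 20.85
tcp_pos: [0.5627, -0.1615, 0.2612]
ee_rot: [-179.9, -0.0, -174.4]
contact_force: [-0.1, -0.8, 1.8]
finger_gap: 0.178
```

servo_tool(steps="0 0 0.5 0 0 0;0 0 0.5 0 0 0;0 0 0 0 0 0;0 0 0 0 0 0")

```text
t: 21.18
tcp_pos: [0.5627, -0.1615, 0.2611]
ee_rot: [-179.9, -0.0, -174.4]
contact_force: [-2.7, 1.8, 5.6]
finger_gap: 0.175
```

servo_tool(steps="0 0 0 0 0 0;0 0 0 0 0 0;0 0 0 0 0 0;0 0 0 0 0 0;0 0 0 0 0 0;0 0 0 0 0 0;0 0 0 0 0 0;0 0 0 0 0 0;0 0 0 0 0 0;0 0 0 0 0 0;0 0 0 0 0 0;0 0 0 0 0 0", claw=1)

```text
t: 22.18
tcp_pos: [0.5627, -0.1615, 0.2597]
ee_rot: [-179.9, -0.1, -174.4]
contact_force: [-0.3, -0.7, -0.6]
finger_gap: 1.001
```

servo_tool(steps="0 0 -5 0 0 0;0 0 -10 0 0 0;0 0 -15 0 0 0;0 0 -20 0 0 0;0 0 -25 0 0 0;0 0 -25 0 0 0;0 0 -25 0 0 0;0 0 -25 0 0 0;0 0 -25 0 0 0;0 0 -15 0 0 0;0 0 -5 0 0 0;0 0 0 0 0 0")

```text
t: 23.18
tcp_pos: [0.5627, -0.1612, 0.4577]
ee_rot: [-179.8, 0.2, -174.4]
contact_force: [0.2, -0.2, 0.1]
finger_gap: 0.998
```

servo_tool(steps="20 0 0 0 0 0;30 0 0 0 0 0;30 0 0 0 0 0;30 0 0 0 0 0;30 0 0 0 0 0;30 0 0 0 0 0;15 0 0 0 0 0;0 0 0 0 0 0;0 0 0 0 0 0;0 0 0 0 0 0")

```text
t: 24.02
tcp_pos: [0.3792, -0.1792, 0.454]
ee_rot: [-180.0, -0.1, -174.4]
contact_force: [-0.4, 1.2, -0.2]
finger_gap: 1.003
```

Run:
```python
from h import *
from plant import optics
c0=(.5627,-.1613)
for n in("top","scene"):
    f=optics.grab_frame(n);P=cloud(f);ok=f["depth"]>0
    cv2.imwrite(f"pics/end_{n}.png",f["color"][:,:,::-1])
    box=ok&(np.hypot(P[...,0]-c0[0],P[...,1]-c0[1])<.075)
    for nm,b in(("stand",(.06,.082)),("handle",(.115,.15))):
        Q=P[box&(P[...,2]>b[0])&(P[...,2]<b[1])];print(n,nm,len(Q),np.median(Q[:,2]) if len(Q) else 0,rect(Q) if len(Q) else 0)
    if n=="top":
        q=P-B;H=q@nv*1e3
        v,u=np.mgrid[205:250,200:240]
        W=np.array([[onplane(f,a,b,.022)-B for a,b in zip(r1,r2)] for r1,r2 in zip(u,v)]);Xp=W@sx*1e3;Yp=W@ey*1e3;h=H[205:250,200:240]
        m=(np.hypot(Xp-1,Yp)<18)&(abs(Xp-3)>8);print('head',np.median(h[m]))
delta(SR,np.array([.5628,-.1615,.26]))
```

```text
top stand 665 0.0726590209063463 ((563.3452758789062, -161.11968994140625), (90.18367004394531, 66.75153350830078), 5.968839168548584)
top handle 103 0.12797837776248291 ((562.5822143554688, -162.56088256835938), (42.86405944824219, 16.032140731811523), 5.34987211227417)
head 22.59283892104757
scene stand 642 0.07252683162690884 ((562.771240234375, -161.90969848632812), (90.11079406738281, 69.26316833496094), 5.963155746459961)
scene handle 127 0.12715337574722255 ((562.3158569335938, -164.0172576904297), (41.707096099853516, 16.64020538330078), 6.800149917602539)
t 24.1167 p [ 0.3796 -0.1792  0.4541] f [-0.3  0.8 -0.1] gap 0.999 q [-3.300e+01 -1.200e+01  8.910e+01 -1.000e-01  1.030e+02 -1.286e+02]
tool shift mm [-184.5   -0.3  193.8] rotvec [-0.   -0.12  0.21] shift in goal axes [-184.1    0.4  194.1]
```

View pics/end_top.png

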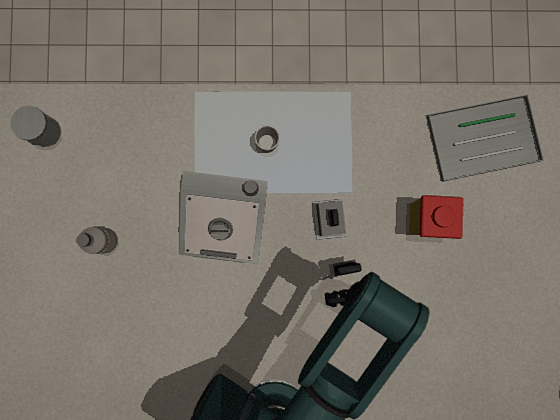

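View pics/end_scene.png

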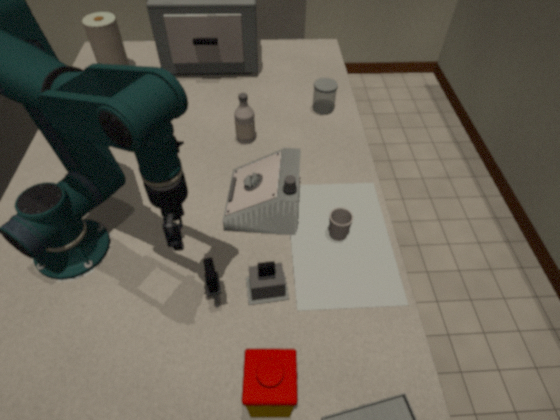

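Both pictures show the same state. The key is upright in its stand at (332,217) in the top view, and its handle top measures 0.128 m. The slot lies across the slope at (220,229). The bin, cup and bottle haven't moved, and the arm is clear.

```bash
python3 -c "
from plant import job_done
print(job_done())"
```

```text
the job is handed in; nothing more can be done
None
```

The cover is fastened, the key is back in its stand, and I handed the job in at about 24 s. It reports no verdict. I used the smaller black handle in the grey stand, not the larger black piece beside it. I pressed the stud in about 6–7 mm, judging by arm travel and a push of about 10 N, and turned it clockwise.

Last checks:
- **Stud:** it is back out, with its head 22.6 mm above the slope against 22.3 mm at the start. I measured its turn, before putting the key back, at about 1.44 rad. An earlier fit that included the slot's noisy ends gave 1.39. Both are above 1.36, but 1.39 is just under the catch's 1.40. I relied on the stud having sprung fully out and did not turn it further.
- **Key:** it stands upright and home. Its handle top is at 0.127–0.128 m, the same as before. Its centre is within 2 mm of where it started, which is about the calibration error.
- **Surroundings:** the bin, cup and bottle are unmoved in both pictures, judged by eye. The gripper is open and touches nothing.

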